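Turn a plaster mould over onto its bat

ROBOT

A 7-joint arm with a two-finger parallel gripper is mounted at the origin on the work surface. World frame = base frame: x ahead of the robot, y to its left, z up, the work surface at z = 0. Lengths are in mm, angles in rad, forces in N, time in s.
With the tool pointing down it reaches from about 350 to 900 mm from the base axis. Payload 7.2 kg.
Tool frame: the origin (TCP) lies at the very end of the fingers, on their centre line; the grasp point (between the pads) lies r.pinch_z behind it (r.pinch_z is the distance from the TCP to the grasp point, in mm); y points along the fingers, x is the direction in which the jaws open and shut, and the axes are right-handed (so a half turn about y gives the same grasp; the last joint's range is limited). The gripper opens to 88 mm and grips with 3 to 60 N. Pads are 20 mm wide; open, the fingers measure 115 mm over their backs; the gripper's body (75 mm by 178 mm) begins 61 mm behind the grasp point.
Start: joints at [-1.296, 0.411, -0.013, 1.596, 0.006, 1.134, -0.082], TCP at [210.088, 588.636, 222.653] pointing down, gripper open.
Joint ranges: [-2.95, 2.95], [-0.29, 1.99], [-1.47, 1.44], [0.14, 2.54], [-1.03, 4.17], [0.13, 1.85], [-2.86, 2.86]. Speed limits (rad/s): [2.39, 2.39, 3.01, 3.01, 3.14, 3.14, 3.14].

INTERFACE

Orientations are given as a 3x3 rotation matrix whose columns are the frame's x, y, z axes.
In Python, from rig import r gives the robot as it stands. The module is installed in compiled form; this text tells all that it offers. Calls block until the motion is done:
- r.goto(position, orientation): joint-space move of the TCP to a pose.
- r.move_l(position, rot=None, max_speed=150, threshold=None): straight line of the TCP; rot=None keeps the orientation; max_speed is the mean speed in mm/s. With threshold (N) it stops when the force on the tool has changed by that much, and returns True; else False.
- r.movej(angles): joint-space move.
- r.command_gripper(opening, strength=None): finger opening in mm; strength is the grip in N (None keeps the last); returns when the fingers have stopped.
- r.dwell(seconds).
- r.inverse_kinematics(position, orientation): joint angles nearest the present ones, or None.
- r.capture(name): name is "scene" or "top" or "wrist"; returns a dict with "color" (400x640x3 uint8, blue, green, red), "depth" (400x640 float32, mm along the optical axis (not along the pixel's ray), 0 where there is no reading), "fx", "fy", "cx", "cy" (pixels), "R" (3x3) and "t" (3): a world point X has camera coordinates R X + t; the wrist camera has in their place "hand_eye" (4x4, takes a point from camera to tool coordinates, whose origin is the TCP and whose axes are the tool frame's). Camera axes: x right, y down, z forward; pixel columns grow to the right and rows downward; lengths in mm; the calibration is good to about 2 mm. The wrist camera is an equidistant fisheye: a pixel r from the principal point sees the ray r / f radians off the axis. A picture is of the moment at which its call begins: read the wrist's pose just before it.
A pose or a line that the arm cannot do raises r.MotionError and nothing moves.
- r.close_job(): hands the job in, once; it reports no verdict.
Readings, each from a call of its own:
- r.get_t(): time.
- r.get_qpos(): joint angles.
- r.get_dq(): joint speeds.
- r.get_effort(): joint torques, N m.
- r.get_tcp_pos(): TCP position.
- r.get_eef_rot(): TCP orientation.
- r.get_contact_force(): force on the tool from outside, world axes, zero at the start.
- r.get_moment(): the same for the moment, N m.
- r.get_finger_gap(): finger opening in mm.
Only numpy, scipy, OpenCV 4.12 (cv2) and the standard library are available. Lean on these libraries where they do the work, as an engineer would, in place of code of your own. Each camera call takes 0.05 s, during which the arm holds its last target. There are 200 camera calls.

TASK

The plaster mould lies face up on one leaf of the turnover jig with its wooden bat on top. Use the jig to turn the two over together, gently and without letting them come apart or fall, so that the mould ends face down on its bat on the other leaf: fold the empty leaf right over onto them, swing both closed leaves over as one by their two handles, then fold the leaf now on top all the way back, so that both leaves lie flat again. Leave the other things on the bench as they are.

Things in the scene. Friction and masses are not known exactly. Their poses are not given: they have to be found in the camera images.
- turnover: fixed turnover jig: 230 x 330 x 10 mm wooden base board with two plywood leaves on one hinge line, like an open book. Origin: centre of the board's underside, on the table. x runs along the hinge, z up; hinge line 45 mm above the origin. When flat, the loaded leaf is on the +y side, the empty leaf on the -y side. Steel hinge brackets at x = +-99 mm, 60 mm high
- loaded_leaf (a joint): angle of the leaf that carries the pair at the start: 0 = flat on its own (+y) side, pi/2 upright, pi = turned right over to the -y side (stops at 0 and pi). Stiff hinge (0.3 N m of friction): the bare leaf, 0.2 kg, stays where it is left, but not under the pair's weight
- empty_leaf (a joint): the same for the other leaf: 0 = flat on its own (-y) side, pi = folded right over to the +y side; starts 0 to 0.5 rad raised. With one leaf at 0 and the other over it at pi the beds face each other 50 mm apart, 2 mm more than the pair's height
- empty_bed (a point): centre of the empty leaf's bed (its face that is up when flat, then 20 mm above the table). Each leaf is a 10 mm board, 170 mm along the hinge, from 12 to 165 mm off the hinge line; a ledge 24 mm high and 8 mm thick along the bed's hinge edge catches the pair when the leaf is upright
- loaded_grip (a point): middle of the loaded leaf's handle: round steel bar 14 mm thick, parallel to the hinge and 225 mm from it, 45 mm above the table when flat. It runs from x = -72 to -1.5 mm in the jig's frame (this point: -35 mm), on a thin strut at x = -68 mm; 50 mm open between bar and leaf, nothing under it. It may turn between the fingers as the leaf swings
- empty_grip (a point): middle of the empty leaf's handle, a like bar 225 mm from the hinge, from x = +1.5 to +72 mm in the jig's frame (this point: +35 mm), strut at x = +68 mm. With the leaves closed on one another the two bars lie in one line end to end, 3 mm apart: fingers closing there, at x = 0 in the jig's frame, hold both
- mould: square white plaster mould, 124 x 124 x 36 mm, with a round hollow 92 mm wide and 20 mm deep in its face; about 0.36 kg. Origin: centre of the flat back; its z axis points from the back out of the hollow face, up at the start
- mould_face (a point): centre of the mould's face plane, 36 mm from its back along its z axis; the bat lies against this face
- bat: square dark wooden board, 124 x 124 x 12 mm, about 0.13 kg, lying on the mould's face at the start. Origin: centre of the side that touches the mould; its z axis points away from the mould, up at the start
- cup: bystander: small terracotta cup, 64 mm wide, 55 mm high, near the jig; origin under its centre
- bowl: bystander: white bowl 110 mm wide, 45 mm high; origin under its centre
- jar: bystander: jar 60 mm wide, 85 mm high; origin under its centre
- brush: bystander: brush lying flat; origin under its middle
- rib: bystander: flat wooden throwing rib, 125 x 45 x 6 mm, near the jig; origin on its underside
- weight: bystander: steel weight with a knob, 52 mm wide, 52 mm high; origin under its centre
There are look-alikes about, which are no part of the job. Leave any purple or yellow look-alike of the mould alone.

How it is judged (in metres and radians):
On the way, in this order (a step that is already met when the one before it is completed fails the run):
1. the empty leaf is folded right over onto the pair (value of joint empty_leaf above 3 rad and value of joint loaded_leaf below 0.08 rad), for 0.1 s.
2. both leaves are swung over together to the other side, the pair upside down between them (value of joint loaded_leaf above 3 rad and value of joint empty_leaf below 0.08 rad and angle between mould's own z axis and vertical above 3 rad), for 0.1 s.
At the end, for the whole second after the job is handed in: Both leaves flat on their own sides (0.08 rad); mould face down on the bat, bat on the empty leaf, both level (0.1 rad), at rest and centred on one another within 20 mm; mould's centre 60 to 125 mm from the hinge line and within 45 mm of the leaf's middle along it (value of joint each of loaded_leaf, empty_leaf below 0.08 rad and angle between each of mould, bat's own z axis and vertical above 3.04 rad and z of bat in the frame of turnover between 0.027 and 0.038 m and z of mould in the frame of turnover between 0.062 and 0.075 m and y of mould in the frame of turnover between -0.125 and -0.06 m and x of mould in the frame of turnover between -0.045 and 0.045 m and distance between mould_face and bat below 0.02 m and linear speed of each of mould, bat below 0.02 m/s); the robot touches nothing.
It fails at once if the mould and the bat come apart or slide more than 30 mm on one another (distance between mould_face and bat above 0.03 m).
It fails at once if the mould is dropped or slammed (faster than 0.7 m/s) (linear speed of mould above 0.7 m/s).
It fails at once if another thing on the bench is pushed more than 30 mm (distance of any of cup, bowl, jar, brush, rib, weight from where it was at the start of the episode above 0.03 m).
It also fails if it takes over 72 s, if anything falls off the work surface, if the arm or the gripper's body presses on something with over 40 N, if the wrist force passes 120 N, or if a joint passes its speed limit or range.

## Working session

There is one attempt and no reset: what is moved stays moved. The work goes in short steps, each a Python script; the robot and the scene stay as the last script left them, time stands still between calls to the robot, and variables do not carry over. Pictures are saved under pics/ and viewed, about 8 in all and at most 12, crops included, and the job is handed in when it is done.

```bash
mkdir -p pics; python3 - <<'E'
from rig import r
import cv2,pickle
for n in("scene","top"):
    d=r.capture(n);pickle.dump(d,open(n+".pkl","wb"));cv2.imwrite(f"pics/{n}0.png",d["color"])
    print(n,d["fx"],d["cx"],d["cy"],d["R"],d["t"],(d["depth"]>0).mean())
print(r.pinch_z,r.get_t(),r.get_eef_rot(),r.get_finger_gap())
E
```

```text
scene 440.96522714208345 320.8587630311537 200.30635262630014 [[ 0.71336982  0.70073974 -0.00820531]
 [ 0.54174097 -0.55885707 -0.6278499 ]
 [-0.44454497  0.44344402 -0.77829119]] [-359.03898565 -209.78165195 1405.41227837] 0.996
top 483.84468250506967 320.6245221580233 194.11637062952903 [[ 0.01111468 -0.99989436 -0.00936676]
 [-0.99190455 -0.00983987 -0.12660387]
 [ 0.12649833  0.01069809 -0.99190913]] [  11.38655715  503.81640734 1446.17532361] 0.9962421875
18.700000000000003 0.1 [[ 3.36097259e-01 -4.09977552e-04 -9.41827195e-01]
 [ 9.41826188e-01 -1.37892112e-03  3.36097500e-01]
 [-1.43649784e-03 -9.99998965e-01 -7.73240127e-05]] 87.82975232238772
```

View pics/scene0.png

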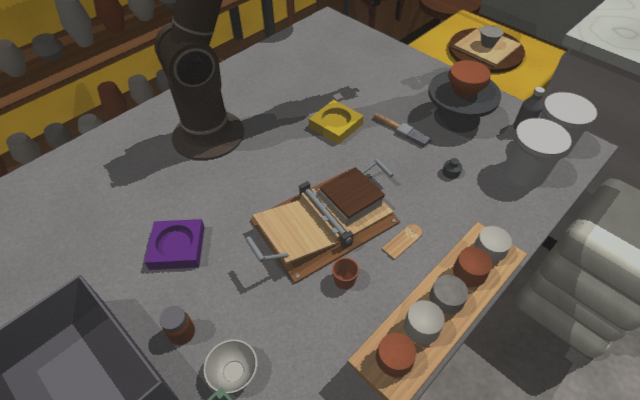

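View pics/top0.png

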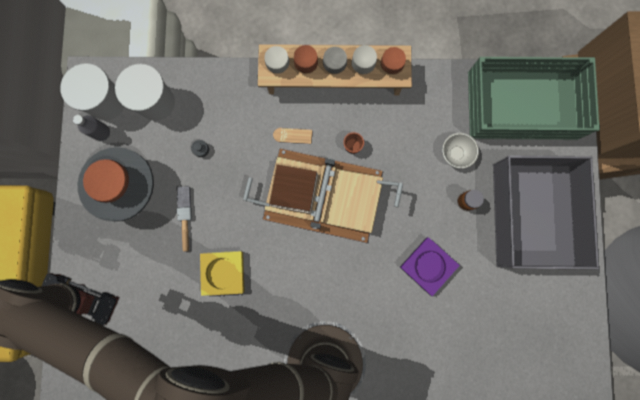

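Scene: the jig is ahead of the robot with the loaded leaf on the left (dark bat near (295,187) in top) and the empty leaf on the right, raised a little. The cup is at (354,143) and the rib at (293,135), both near the far side. I'll zoom in on the jig for precise features.

```bash
python3 - <<'E'
import cv2,pickle
d=pickle.load(open("top.pkl","rb"))
c=d["color"][125:255,230:420]
cv2.imwrite("pics/topcrop.png",cv2.resize(c,None,fx=4.2,fy=4.2,interpolation=cv2.INTER_CUBIC))
E
```

```text
(no output)
```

View pics/topcrop.png

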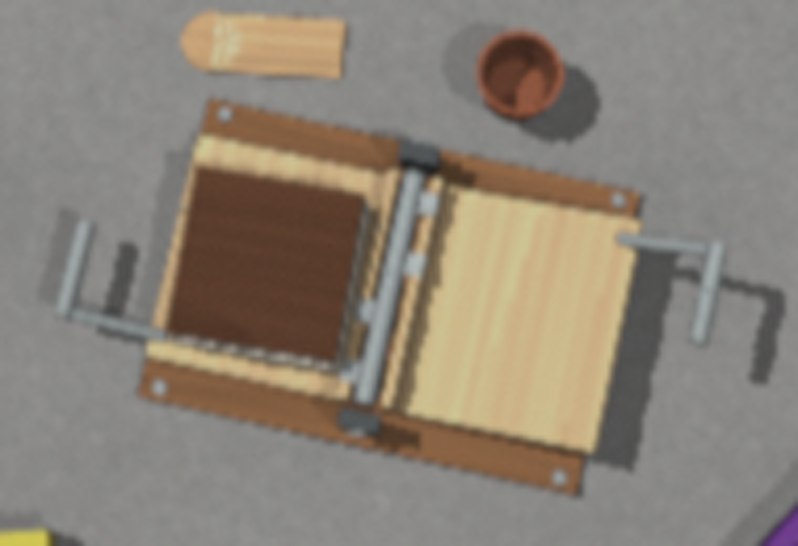

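The crop shows board corners at (210,98), (642,190), (580,495) and (138,397). The loaded bar runs (84,225)-(65,312) and the empty bar (718,243)-(700,342).

```bash
cat > h.py <<'E'
import numpy as np,pickle
def ray(d,u,v,z):
    c=-d["R"].T@d["t"]; w=d["R"].T@np.array([(u-d["cx"])/d["fx"],(v-d["cy"])/d["fy"],1])
    return c+w*(z-c[2])/w[2]
def dep(d,u,v):
    u0,v0=int(round(u)),int(round(v));Z=d["depth"][v0,u0]
    return d["R"].T@(np.array([(u0-d["cx"])/d["fx"]*Z,(v0-d["cy"])/d["fy"]*Z,Z])-d["t"])
E
python3 - <<'E'
from h import *
np.set_printoptions(precision=1,suppress=True)
d=pickle.load(open("top.pkl","rb"))
P=lambda p,z:ray(d,230+(p[0]+.5)/4.2-.5,125+(p[1]+.5)/4.2-.5,z)
D=lambda p:dep(d,230+p[0]/4.2,125+p[1]/4.2)
C=np.array([P(p,10) for p in[(210,98),(642,190),(580,495),(138,397)]])
print(C,[np.linalg.norm(C[i]-C[i-1]) for i in range(4)])
o=C.mean(0);ey=(C[0]+C[3]-C[1]-C[2]);ex=C[0]+C[1]-C[2]-C[3]
yaw=np.arctan2(ey[1],ey[0])-np.pi/2;print("o",o,"yaw",yaw,np.arctan2(ex[1],ex[0]))
y=(yaw+np.arctan2(ex[1],ex[0]))/2
R=np.array([[np.cos(y),-np.sin(y),0],[np.sin(y),np.cos(y),0],[0,0,1]]);o[2]=0
J=lambda X:R.T@(X-o)
for n,p,z in[("br+",(418,155),60),("br-",(358,422),60),("lb1",(84,225),52),("lb2",(65,312),52)]:print(n,J(P(p,z)))
for n,p in[("lb",(75,270)),("eb1",(716,256)),("ebm",(709,292)),("eb2",(702,330)),("leafout",(610,300)),("leafin",(450,300)),("leafout+",(615,230)),("leafout-",(580,430)),("bat",(265,265)),("strut",(670,243))]:print(n,J(D(p)))
for q in [(190,170),(368,197),(342,365),(165,330)]: print("bat",J(P(q,68)))
for n,p,z in[("rib",(340,15),6),("rib",(340,75),6),("rib",(185,45),6),("cup",(520,72),55)]:print(n,J(P(p,z)))
E
```

```text
[[ 651.4  147.4   10. ]
 [ 584.6 -175.    10. ]
 [ 358.8 -128.8   10. ]
 [ 426.9  195.4   10. ]] [np.float64(229.60539050484329), np.float64(329.2766120828114), np.float64(230.54598800523016), np.float64(331.2861359356909)]
o [505.4   9.7  10. ] yaw -0.20568353705325704 -0.20632223198336228
br+ [95.9  1.7 60. ]
br- [-100.9    2.2   60. ]
lb1 [ -4.2 226.4  52. ]
lb2 [-68.6 225.   52. ]
lb [-37.6 223.1  53.8]
eb1 [  59.5 -215.6  110.8]
ebm [  33.5 -218.3  108.3]
eb2 [   6.6 -217.7  108.8]
leafout [  22.7 -154.7   60. ]
leafin [  1.9 -43.6  32.2]
leafout+ [  71.  -148.    58.9]
leafout- [ -72.7 -153.    61.9]
bat [-7.7 89.3 71.7]
strut [  65.8 -187.9   88.9]
bat [ 48.9 158.5  68. ]
bat [57.  29.8 68. ]
bat [-64.5  21.7  68. ]
bat [-67.1 149.6  68. ]
rib [198.7  83.8   6. ]
rib [153.6  73.7   6. ]
rib [151.2 192.8   6. ]
cup [172.5 -57.4  55. ]
```

```bash
cat >> h.py <<'E'
from rig import r
YAW=-0.206; O=np.array([505.4,10.2,0])
RJ=np.array([[np.cos(YAW),-np.sin(YAW),0],[np.sin(YAW),np.cos(YAW),0],[0,0,1]])
S=1
def rot(): # tool down, jaws along jig y
    x=S*RJ[:,1]; y=np.array([0,0,-1.]); return np.column_stack([x,y,np.cross(x,y)])
def bar(x,phi,up=0):  # phi: 0 = +y side, pi = -y side ; TCP position for the bar at the grasp point
    return O+RJ@np.array([x,225*np.cos(phi),45+225*np.sin(phi)+up-r.pinch_z])
def swing(x,p0,p1,speed=70,n=24):
    fm=0
    for i,p in enumerate(np.linspace(p0,p1,n+1)[1:]):
        r.move_l(bar(x,p),max_speed=speed)
        f=r.get_contact_force(); 
        if i%3==2: print(round(p,2),(RJ.T@f).round(1),round(r.get_finger_gap(),1))
        if np.linalg.norm(f)>60: print("FORCE",f);return False
    return True
E
python3 - <<'E'
import h
from h import *
np.set_printoptions(precision=2,suppress=True)
for s in(1,-1):
    h.S=s
    for x,p in[(35,np.pi-.257),(35,np.pi/2),(35,0),(0,0),(0,np.pi/2),(0,np.pi),(-35,np.pi),(-35,0)]:
        print(s,x,round(p,2),r.inverse_kinematics(bar(x,p),rot()),r.inverse_kinematics(bar(x,p,70),rot()) is not None)
E
```

```text
1 35 2.88 [-0.19  0.5   0.66  1.98 -0.42  0.8   2.08] True
1 35 1.57 [-0.54  0.25  0.54  1.79 -0.14  1.13  1.42] True
1 35 0 [-0.54  0.63  0.13  1.76 -0.12  0.75  1.02] True
1 0 0 [-0.57  0.6   0.12  1.84 -0.11  0.71  0.98] True
1 0 1.57 [-0.58  0.19  0.55  1.87 -0.11  1.11  1.37] True
1 0 3.14 [-0.08  0.53  0.53  2.09 -0.44  0.64  2.12] True
1 -35 3.14 [-0.1   0.49  0.56  2.17 -0.46  0.6   2.16] True
1 -35 0 [-0.6   0.56  0.12  1.91 -0.1   0.68  0.94] True
-1 35 2.88 [-0.36  0.59  0.92  1.99 -0.62  0.87 -0.87] True
-1 35 1.57 [-0.79  0.31  0.88  1.81 -0.26  1.15 -1.6 ] True
-1 35 0 [-0.85  0.71  0.6   1.79 -0.53  0.81 -1.77] True
-1 0 0 [-0.9   0.67  0.6   1.86 -0.53  0.77 -1.79] True
-1 0 1.57 [-0.81  0.22  0.82  1.88 -0.18  1.12 -1.7 ] True
-1 0 3.14 [-0.21  0.58  0.72  2.09 -0.61  0.68 -0.86] True
-1 -35 3.14 [-0.27  0.56  0.8   2.18 -0.67  0.66 -0.77] True
-1 -35 0 [-0.95  0.63  0.6   1.93 -0.52  0.74 -1.82] True
```

```bash
python3 - <<'E'
from h import *
p=np.pi-.257
r.command_gripper(56,30)
r.goto(bar(35,p,110),rot()); print(r.get_t(),(r.get_tcp_pos()-bar(35,p,110)).round(1))
print(r.move_l(bar(35,p),max_speed=100,threshold=8))
r.command_gripper(5,30); print(r.get_finger_gap(),r.get_contact_force().round(1),r.get_t())
import cv2; d=r.capture("top"); e=r.capture("scene")
cv2.imwrite("pics/g1.png",np.hstack([cv2.resize(d["color"][100:280,230:430],(400,360)),cv2.resize(e["color"][120:300,220:420],(400,360))]))
E
```

```text
3.75 [ 0.4  0.8 -0.1]
False
13.41719164869365 [ 1.8  5.6 -0.7] 5.7417
```

View pics/g1.png

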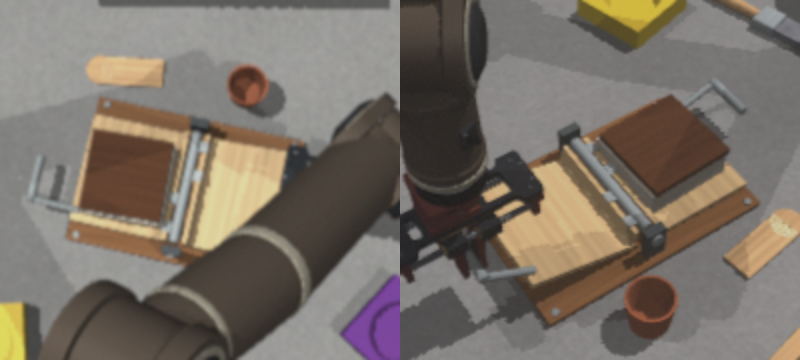

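The gap of 13.4 mm matches the bar, and the right panel shows the fingers around it with the strut free at (510,272). I'll swing the empty leaf over.

```bash
python3 - <<'E'
from h import *
ok=swing(35,np.pi-.257,-0.005,speed=90)
print(ok,r.get_t(),r.get_contact_force().round(1))
if ok:
    r.command_gripper(50); r.move_l(bar(35,0,70),max_speed=120); print(r.get_t(),r.get_contact_force().round(1))
    r.goto(bar(0,0,250),rot())
    import cv2; d=r.capture("top"); e=r.capture("scene");pickle.dump(d,open("t2.pkl","wb"));pickle.dump(e,open("s2.pkl","wb"))
    cv2.imwrite("pics/g2.png",np.hstack([cv2.resize(d["color"][100:280,210:410],(400,360)),cv2.resize(e["color"][120:300,240:440],(400,360))]))
E
```

```text
2.52 [ 1.4  3.7 -3.6] 13.1
2.16 [-1.9 -7.5 10.7] 13.4
1.8 [-1.7 -3.3 14. ] 13.4
1.44 [5.6 0.2 1.9] 12.9
1.08 [7.6 1.7 0.6] 13.3
0.72 [ 7.6  1.  -0.2] 13.3
0.36 [ 9.2  0.8 -1. ] 13.3
-0.0 [ 9.6  3.8 -1.5] 13.1
True 16.6417 [10.2  1.8 -1.5]
18.125 [-0.4  0.6 -0.3]
```

View pics/g2.png

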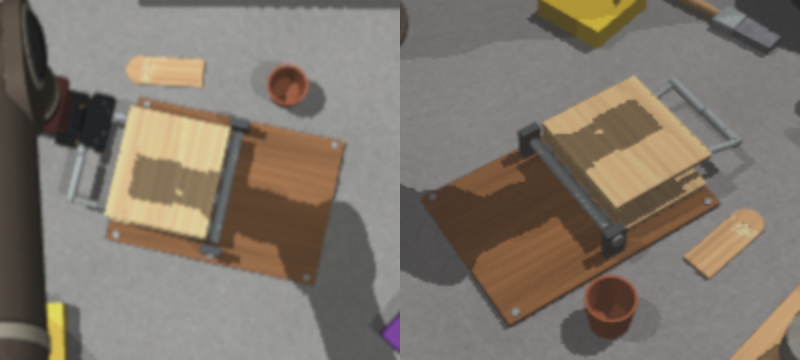

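The empty leaf is folded over and the two bars are in line. I'll check its level numerically and then find the bar junction.

```bash
python3 - <<'E'
from h import *
d=pickle.load(open("s2.pkl","rb"))
def px(X):
    c=d["R"]@(O+RJ@np.array(X,float))+d["t"]; return c[0]/c[2]*d["fx"]+d["cx"],c[1]/c[2]*d["fy"]+d["cy"]
for X in[(0,30,80),(0,90,80),(0,155,80),(60,155,80),(60,30,80),(-35,225,52),(-15,225,52),(15,225,52),(35,225,52),(68,190,60)]:
    u,v=px(X);Q=np.array([RJ.T@(dep(d,u+i,v+j)-O) for i in(-1,0,1) for j in(-1,0,1)])
    print(X,(round(u),round(v)),np.median(Q,0).round(1),"zmax",Q[:,2].max().round(1))
E
```

```text
(0, 30, 80) (334, 198) [-0.7 31.3 80.1] zmax 81.7
(0, 90, 80) (353, 188) [-0.4 91.5 81.1] zmax 84.5
(0, 155, 80) (372, 178) [  0.4 154.1  81.9] zmax 83.4
(60, 155, 80) (386, 192) [ 58.9 153.5  81.9] zmax 83.4
(60, 30, 80) (347, 214) [60.7 29.4 80.1] zmax 82.0
(-35, 225, 52) (383, 167) [-35.8 223.9  50.1] zmax 51.6
(-15, 225, 52) (388, 171) [-15.8 224.   50.1] zmax 54.3
(15, 225, 52) (395, 177) [ 16.4 225.9  53.7] zmax 959.2
(35, 225, 52) (400, 182) [ 36.5 224.3  53. ] zmax 55.7
(68, 190, 60) (398, 193) [ 70.  189.5  62.3] zmax 64.8
```

Leaf is 1-2 mm from parallel (about 0.01 rad), so step 1 is met. Next I'll grip both bars at x=0 and swing.

```bash
python3 - <<'E'
from h import *
r.goto(bar(0,0,110),rot())
print(r.move_l(bar(0,0),max_speed=100,threshold=8))
r.command_gripper(5,58); print(r.get_finger_gap(),r.get_contact_force().round(1),r.get_t())
import cv2
if 12<r.get_finger_gap()<15.5 and swing(0,0,.35,speed=70,n=3):
    e=r.capture("scene");cv2.imwrite("pics/g3.png",cv2.resize(e["color"][90:270,240:480],(800,600)))
print(r.get_t())
E
```

```text
False
12.526441197473368 [ 1.8  4.  -2.1] 21.5333
0.35 [ 1.   4.7 -1.7] 13.9
23.1583
```

View pics/g3.png

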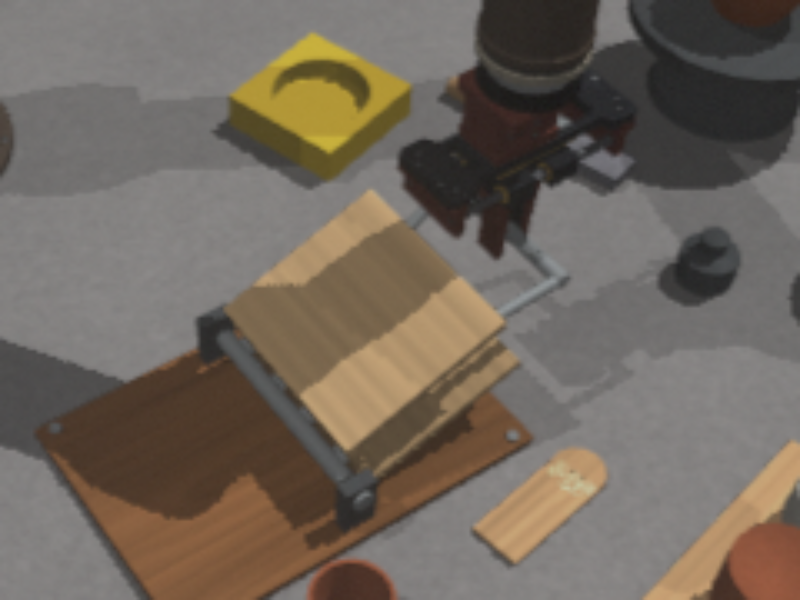

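Both leaves rise together, parallel, with the fingers on the bar junction at about (500,225). I'll continue the swing.

```bash
python3 - <<'E'
from h import *
import cv2
ok=swing(0,.35,np.pi+.003,speed=75,n=21)
print(ok,r.get_t(),r.get_contact_force().round(1))
e=r.capture("scene");pickle.dump(e,open("s3.pkl","wb"));cv2.imwrite("pics/g4.png",cv2.resize(e["color"][130:310,210:450],(800,600)))
E
```

```text
0.75 [-1.  10.6  5.3] 12.9
1.15 [-10.2  13.8  26.2] 12.5
1.55 [-9.6  0.4 21.6] 12.6
1.95 [-5.  -0.7 -4.5] 12.5
2.35 [-5.9  3.4 -7.1] 12.8
2.75 [-5.5  4.6 -6.8] 12.7
3.14 [-7.   5.4 10. ] 13.0
True 34.7083 [-5.7  6.7 10. ]
```

View pics/g4.png

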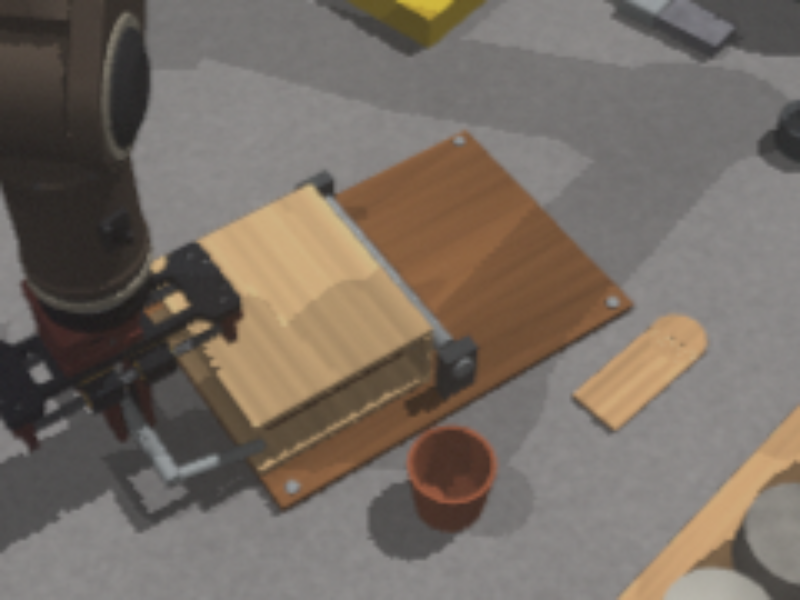

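Both leaves lie closed on the −y side. I'll check that the top leaf is level, then regrip the loaded bar alone and fold it back.

```bash
python3 - <<'E'
from h import *
d=pickle.load(open("s3.pkl","rb"))
for X in[(40,-30,80),(40,-90,80),(60,-150,80),(45,-225,52)]:
    c=d["R"]@(O+RJ@np.array(X,float))+d["t"];u,v=c[0]/c[2]*d["fx"]+d["cx"],c[1]/c[2]*d["fy"]+d["cy"]
    print(X,(RJ.T@(dep(d,u,v)-O)).round(1))
r.command_gripper(50,30); r.move_l(bar(0,np.pi,45),max_speed=120)
r.move_l(bar(-35,np.pi,45),max_speed=120)
print(r.move_l(bar(-35,np.pi),max_speed=100,threshold=8))
r.command_gripper(5,30); g=r.get_finger_gap();print(g,r.get_contact_force().round(1),r.get_t())
if 12<g<15.5: print(swing(-35,np.pi,2.75,speed=60,n=4))
import cv2
e=r.capture("scene");cv2.imwrite("pics/g5.png",cv2.resize(e["color"][130:310,210:450],(800,600)));print(r.get_t())
E
```

```text
(40, -30, 80) [ 40.  -29.9  81.1]
(40, -90, 80) [ 38.  -90.1  79.5]
(60, -150, 80) [  57.8 -150.2   76.8]
(45, -225, 52) [  45.  -224.7   51. ]
False
13.180659424183593 [0.7 4.8 3. ] 37.75
2.85 [ 2.7  6.9 -2.5] 13.4
True
39.8667
```

View pics/g5.png

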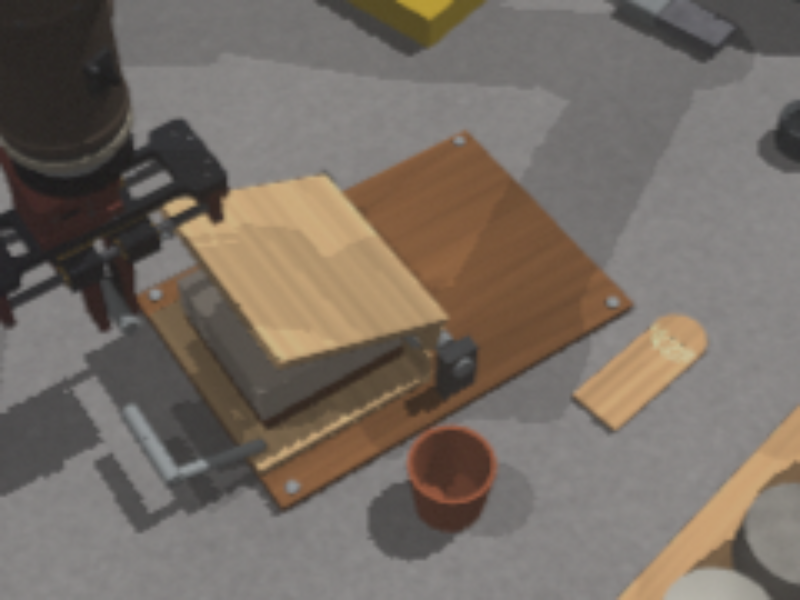

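Only the loaded leaf lifts. The pair stays on the empty leaf with the mould on top and the bat beneath. I'll finish the fold.

```bash
python3 - <<'E'
from h import *
import cv2
ok=swing(-35,2.75,-.005,speed=95,n=21)
print(ok,r.get_t(),r.get_contact_force().round(1))
if ok:
    r.command_gripper(50); r.move_l(bar(-35,0,120),max_speed=150)
    p=bar(-35,0,200)+[-40,120,0]; r.move_l(p,max_speed=200)
    print(r.get_t(),r.get_contact_force().round(1))
    e=r.capture("scene");t=r.capture("top");pickle.dump(e,open("s4.pkl","wb"));pickle.dump(t,open("t4.pkl","wb"))
    cv2.imwrite("pics/g6.png",np.hstack([cv2.resize(t["color"][110:270,230:430],(400,320)),cv2.resize(e["color"][140:300,220:420],(400,320))]))
    for n,d in(("s",e),("t",t)):
      for X in[(75,30,20),(75,80,20),(75,155,20),(-75,150,20),(75,-30,20),(75,-80,20),(75,-155,20),(-75,-155,20),(55,-82,68),(-50,-82,68),(0,-35,68),(0,-130,68),(-40,225,52),(40,-225,52)]:
        c=d["R"]@(O+RJ@np.array(X,float))+d["t"];u,v=c[0]/c[2]*d["fx"]+d["cx"],c[1]/c[2]*d["fy"]+d["cy"]
        print(n,X,(RJ.T@(dep(d,u,v)-O)).round(1))
E
```

```text
2.36 [2.1 1.5 0.2] 13.6
1.96 [-1.1 -7.2 14.7] 13.3
1.57 [5.9 0.4 1.1] 13.5
1.18 [6.  1.5 0.9] 13.2
0.78 [7.1 1.3 0.5] 12.9
0.39 [6.  1.8 0.2] 13.1
-0.0 [ 8.   7.  -0.8] 13.1
True 49.4917 [ 9.2  5.2 -0.8]
52.0917 [-0.1  0.4 -0.7]
s (75, 30, 20) [97.4 11.9 59.6]
s (75, 80, 20) [75.  79.1 20. ]
s (75, 155, 20) [ 76.7 154.7  22.8]
s (-75, 150, 20) [-70.7 146.9  23.9]
s (75, -30, 20) [ 76.9 -30.6  20.7]
s (75, -80, 20) [ 74.8 -80.7  19.8]
s (75, -155, 20) [  75.4 -154.3   17.6]
s (-75, -155, 20) [ -75.6 -154.8   19.7]
s (55, -82, 68) [ 54.1 -80.7  65.5]
s (-50, -82, 68) [-50.9 -80.5  65. ]
s (0, -35, 68) [  1.7 -34.7  71.6]
s (0, -130, 68) [  -0.9 -130.6   65.8]
s (-40, 225, 52) [-40.4 224.   54.1]
s (40, -225, 52) [  40.2 -224.4   53.3]
t (75, 30, 20) [73.2 28.  24.6]
t (75, 80, 20) [75.3 79.3 22.5]
t (75, 155, 20) [ 75.  155.8  21. ]
t (-75, 150, 20) [-73.8 149.9  19.4]
t (75, -30, 20) [ 74.2 -28.9  17.3]
t (75, -80, 20) [ 75.6 -79.3  16.8]
t (75, -155, 20) [  75.8 -154.9   19.2]
t (-75, -155, 20) [ -75.7 -155.1   16.6]
t (55, -82, 68) [ 54.5 -80.7  70.1]
t (-50, -82, 68) [-49.5 -81.5  69.4]
t (0, -35, 68) [ -1.4 -34.8  67.3]
t (0, -130, 68) [   0.  -128.3   73.1]
t (-40, 225, 52) [-41.  225.1  52.8]
t (40, -225, 52) [  39.8 -226.5   49.9]
```

View pics/g6.png

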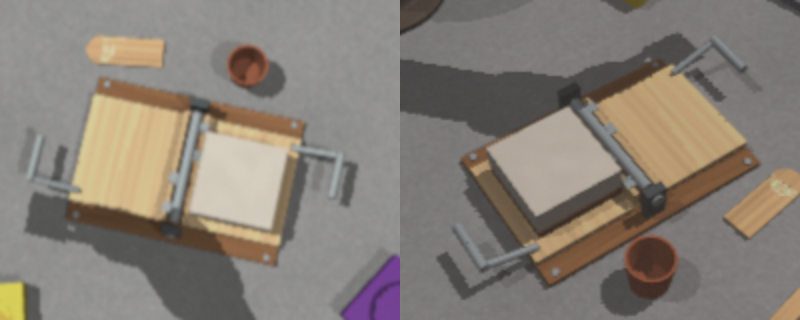

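Both leaves are flat within noise, and the mould sits back up and level at about 68 mm on the empty leaf. Cup and rib are where they were, and the gripper is clear. Handing in.

```bash
python3 -c "
from rig import r
r.close_job();print(r.get_t())"
```

```text
the job is handed in; nothing more can be done
the job is handed in; nothing more can be done
```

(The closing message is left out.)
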